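# Stow the spare clamp in the key machine's hidden push-to-open drawer

### The arm

A 7-joint arm with a two-finger parallel gripper is mounted at the origin on the work surface. World frame = base frame: x ahead of the robot, y to its left, z up, the work surface at z = 0. Lengths are in m, angles in rad, forces in N, time in s.
With the tool pointing down it reaches from about 0.425 to 0.95 m from the base axis. Payload 16.7 kg.
Tool frame: the origin (TCP) lies midway between the tips of the shut fingers; the grasp point (between the pads) lies 19 mm behind it; x points along the fingers, y is the direction in which the jaws open and shut, and the axes are right-handed (so a half turn about x gives the same grasp; the last joint's range is limited). The gripper opens to 94 mm and grips with 3 to 60 N. Pads are 16 mm wide; open, the fingers measure 119 mm over their backs; the gripper's body (75 mm by 177 mm) begins 78 mm behind the grasp point.
Start: joints at [-1.395, 0.426, 0.074, 1.606, -0.034, 1.111, -0.067], TCP at [0.215, 0.64, 0.205] pointing down, gripper open.
Joint ranges: [-2.85, 2.85], [-0.5, 2.14], [-1.23, 1.37], [0.21, 2.46], [-1.02, 4.16], [0.16, 2.05], [-2.73, 2.73]. Speed limits (rad/s): [1.89, 1.89, 2.39, 2.39, 3.01, 3.01, 3.01].

### API

Orientations are given as a unit quaternion [x, y, z, w].
In Python, from workcell import ctrl, camera, job gives the robot as it stands.
- The arm moves only by the shell command python3 -m creep 'ROWS' [OPENING] [FORCE]. ROWS is JSON, one flat list of numbers, 6 for each row, row after row: the shift along the tool's x, y, z normalised to -1 to 1, where 1 is 200 mm, then the turn, a rotation vector about the tool's x, y, z normalised to -1 to 1, where 1 is 90 degrees. In form: [x, y, z, rx, ry, rz, x, y, z, rx, ry, rz, ...]. A call has 1 to 10 rows; each row is the pose to reach, as a shift and turn from the pose commanded when the call began, along the tool's axes at that moment; what a row does not reach only later rows make up. A row lasts 1/10 s, in which the tool goes at most 50 mm and 8.59 degrees, less where a joint would pass 70% of its speed; a pose out of reach is approached as far as the arm can. A call with a number of a shift or a turn outside -1 to 1 is refused whole. A call with a gripper value outside its range is refused whole. OPENING is the finger opening in mm, from 0 to 94, set as the call begins (- or left out, the last holds). The fingers move at their own pace and stop on an object; FORCE is the grip in N (left out, the last holds). Time passes only in rows, so rows that repeat a pose let the fingers close. It gives the time, the measured TCP pose, the force and the opening at its end, in the units of the state.
- ctrl.get_obs(): the state, without advancing time (a new reading comes with each control period).
- camera(name): name is "side" or "top"; returns a dict with "pixels" (384x512x3 uint8, red, green, blue), "z_map" (384x512 float32, m along the optical axis (not along the pixel's ray), 0 where there is no reading), "fx", "fy", "cx", "cy" (pixels), "k1" (the pictures are not rectified: a ray, as slopes to the right and down, at radius r is drawn at 1 + k1 r^2 times it, then the intrinsics apply), "pose" (4x4, takes a point from camera to world coordinates). Camera axes: x right, y up, looking along -z (the intrinsics and any distortion apply to the point x, -y, -z); pixel columns grow to the right and rows downward; lengths in m; the calibration is good to about 2 mm. A picture is of the moment at which its call begins.
- job.finish_job(): hands the job in, once; it reports no verdict.
The state is a dict: "t": time; "q": joint angles; "joint_vel": joint speeds; "tau": joint torques, N m; "position": TCP position; "tool_rot": TCP orientation; "ft_force": force on the tool from outside, world axes, zero at the start; "wrist_torque": the same for the moment, N m; "gripper_width": finger opening in m.
Only numpy, scipy, OpenCV 4.12 (cv2) and the standard library are available. Lean on these libraries where they do the work, as an engineer would, in place of code of your own. Each camera call takes 0.05 s, during which the arm holds its last target. There are 200 camera calls.

### The job

The spare key clamp is still lying on the van's counter: put it away in the hidden drawer in the foot of the key-cutting machine. The drawer has no handle: press its front in and let go so that the push latch springs it open, set the clamp down flat and the right way up on the floor of the larger, empty bay without dropping it, then push the drawer all the way in until the latch catches and the front stays flush. Leave the other things on the counter where they are.

Things in the scene. Friction and masses are not known exactly. Their poses are not given: they have to be found in the camera images.
- drawer_front (a point): centre of the outer face of the plain, handle-less drawer in the foot of the key-cutting machine at the counter's left: 200 mm wide (y), 56 high, 10 thick (x), flush with the foot when shut; this point is 42 mm above the counter and moves with the drawer. x points level into the machine (the way it shuts), z up. Machine: 240 mm wide, 300 deep, 475 high; see bay for what is above.
- bay (a point): floor centre of the drawer's larger, empty bay, 108 mm long (x), 136 wide (y), 20 above the counter; axes as drawer_front, from which it lies 64, 28, -22 mm. Walls rise 30 mm from the floor, the front 50; shut, a deck is 52 over the floor. Open, its centre is 61 mm before the machine's front. From 260 mm up the head juts 22 mm past that front, so a tool at the shut front must lean away.
- drawer (a joint): drawer travel, m: 0 shut and flush, 0.125 fully open, -0.007 pressed in. Touch latch: press the shut front to its stop, 7 mm past flush (about 6 N), let go, and it glides fully open in 1 s. To shut, push it right to the same stop (6 to 9 N) and let go: the latch catches and the front comes back flush. Pressed to the stop again it reopens; a push that ends short of the stop may not work the latch.
- clamp_mid (a point): centre of the spare key clamp, a plain steel two-jaw block lying on the counter, 64 mm long (x), 46 wide (y), 42 high, this point half-way up; a dark knurled knob, 22 mm across, stands out 22 mm more from the +x end (-32 to +54 mm in all). z is up when the right way up. About 0.45 kg; grip it across its width. The like clamp mounted high in the machine belongs to it.
- padlock: shackle padlock lying flat on the counter, body 46 x 50 mm and 24 mm high, about 80 mm long over the shackle; origin: centre of the body's underside. Bystander.
- cylinder_lock: steel profile lock cylinder lying flat, 74 mm long (along its x) x 35 mm, 17 mm high; origin: centre of its underside. Bystander.
- door_knob: round door knob standing on its rose, 64 mm across, 66 mm high; origin: centre of its underside. Bystander.
- spray_can: grey and white lubricant spray can standing upright, 52 mm across, 160 mm high; origin: centre of its underside. Bystander.
- screwdriver: screwdriver lying flat, 200 mm long (along its x), 25 to 30 mm high; origin: on the counter under its middle. Bystander.
- hammer: hammer lying flat, 260 mm long (along its x), about 30 mm high; origin: on the counter under its middle. Bystander.
There are look-alikes about, which are no part of the job. Leave any blue, green or purple look-alike of the part that bears clamp_mid alone.

How it is judged:
By the outcome, as a careful person would: the job done as asked, in the order asked, and still so for the second after the job is handed in, with the robot touching nothing.
It also fails if it takes over 72 s, if anything falls off the work surface, if the arm or the gripper's body presses on something with over 40 N, if the wrist force passes 120 N, or if a joint passes its speed limit or range.

## Working session

There is one attempt and no reset: what is moved stays moved. The work goes in short steps, Python scripts to look and compute and a shell command to move; the robot and the scene stay as the last step left them, time stands still between calls to the robot, and variables do not carry over. Pictures are saved under pics/ and viewed, about 8 in all and at most 12, crops included, and the job is handed in when it is done.

```bash
ls; mkdir -p pics; cat > h.py <<'E'
import numpy as np, cv2
from workcell import ctrl, camera, job
from scipy.spatial.transform import Rotation as R
def cloud(c):
    H,W=c["z_map"].shape
    u,v=np.meshgrid(np.arange(W),np.arange(H))
    K=np.array([[c["fx"],0,c["cx"]],[0,c["fy"],c["cy"]],[0,0,1]],float)
    xd=(u-c["cx"])/c["fx"]; yd=(v-c["cy"])/c["fy"]
    x,y=xd.copy(),yd.copy()
    for _ in range(20):
        s=1+c["k1"]*(x*x+y*y); x,y=xd/s,yd/s
    z=c["z_map"]; P=np.stack([x*z,-y*z,-z,np.ones_like(z)],-1)@c["pose"].T
    return P[...,:3]
def save(c,n,crop=None,s=1):
    p=c["pixels"][...,::-1]
    if crop: a,b,d,e=crop; p=p[b:e,a:d]
    cv2.imwrite("pics/"+n,cv2.resize(p,None,fx=s,fy=s,interpolation=cv2.INTER_CUBIC))
E
python3 - <<'E'
from h import *
for n in("side","top"):
    c=camera(n); save(c,n+"0.png",s=1.5); np.savez(n+"0.npz",P=cloud(c),px=c["pixels"]); print(n,c["k1"],c["fx"],c["pose"].round(3).tolist())
o=ctrl.get_obs(); print(o["t"],o["position"],o["tool_rot"],R.from_quat(o["tool_rot"]).as_matrix().round(3),o["ft_force"])
E
```

```text
pics
side -0.0815272112411531 379.16025061615 [[-0.233, -0.77, 0.594, 1.326], [0.972, -0.174, 0.156, 0.102], [-0.017, 0.614, 0.789, 1.067], [0.0, 0.0, 0.0, 1.0]]
top -0.11300817794233947 443.35967240563775 [[0.031, 0.993, -0.112, 0.411], [-0.999, 0.03, -0.01, -0.096], [-0.007, 0.112, 0.994, 1.352], [0.0, 0.0, 0.0, 1.0]]
0.1 [0.21528682 0.63933741 0.2048642 ] [ 0.11395427  0.69784393 -0.11474451  0.69775495] [[-0.     0.319  0.948]
 [-0.001  0.948 -0.319]
 [-1.    -0.001  0.   ]] [-0.64673025  0.51480353 -0.89819984]
```

View pics/side0.png

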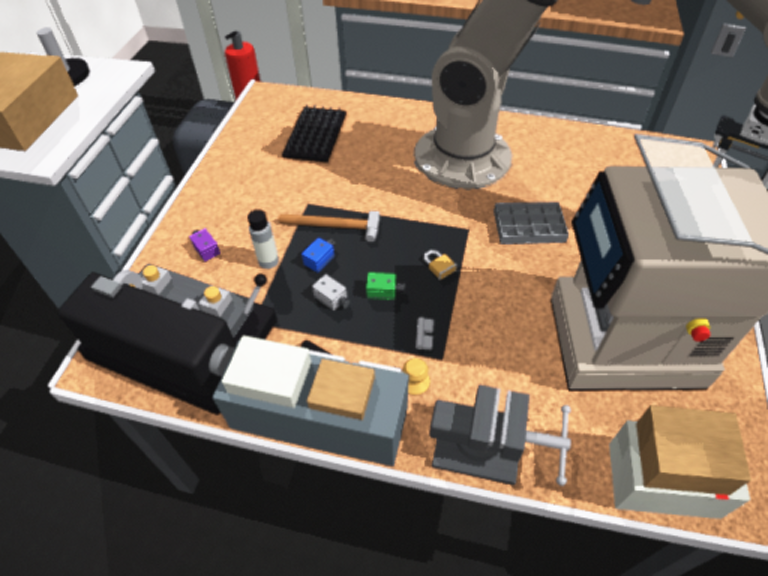

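View pics/top0.png

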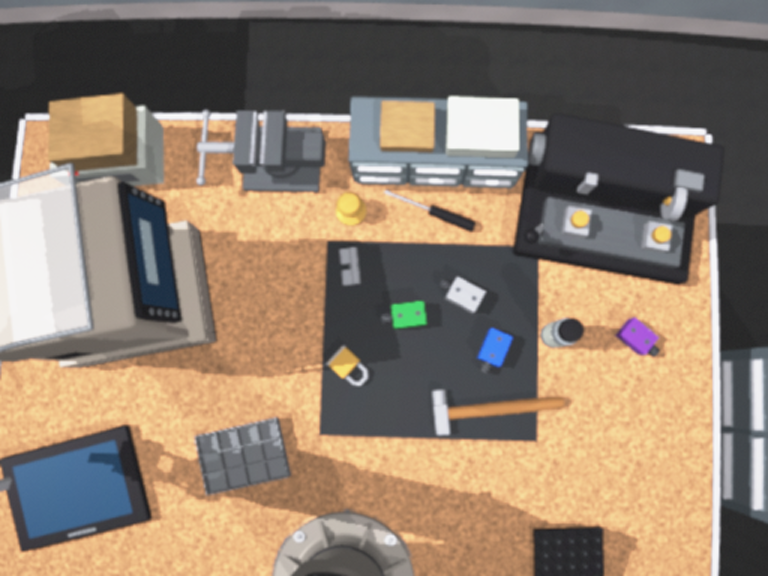

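The side view shows the machine at right (front foot ≈(580,340)) and a silver clamp at (330,291). In the top view the silver clamp is at (466,293) with its knob pointing left to (446,284), and the machine front runs along (200,225)-(212,340).
Candidates (top view): silver (466,293), green (408,314), blue (495,347), purple (638,337), grey lock cylinder (348,266), and the machine-mounted clamps (580,220)/(660,235). The plain steel block on the counter is the silver one at (466,293).

```bash
python3 - <<'E'
from h import *
d=np.load("top0.npz");P=d["P"];px=d["px"].astype(int)
s=np.load("side0.npz");
# clamp: points z between .03-.05 near
def rect(P,px,box,zlo,zhi):
    a,b,c,e=box; Q=P[b:e,a:c].reshape(-1,3)
    m=(Q[:,2]>zlo)&(Q[:,2]<zhi); Q=Q[m]
    return Q
for nm,D,box in(("top",d,(285,175,335,215)),("side",s,(195,175,245,215))):
    Q=rect(D["P"],D["px"],box,.034,.06)
    r=cv2.minAreaRect((Q[:,:2]*1000).astype(np.float32)); print(nm,len(Q),r,np.median(Q[:,2]),Q[:,:2].mean(0))
    Q=rect(D["P"],D["px"],box,.008,.06)
    r=cv2.minAreaRect((Q[:,:2]*1000).astype(np.float32)); print(nm,"all",len(Q),r)
    print("counter",np.median(rect(D["P"],0,box,-.02,.008)[:,2]))
# machine foot front: side points
S=s["P"]
for v in (215,225,235,245):
    print(v,[S[v,u].round(3).tolist() for u in (365,372,380,390,400)])
for v in (160,180,200,220):
    print("top",v,[P[v,u].round(3).tolist() for u in range(118,146,4)])
c=dict(pixels=d["px"]);save(c,"c1.png",(270,160,350,250),6)
c=dict(pixels=s["px"]);save(c,"c2.png",(350,110,512,270),4)
E
python3 -c "
import cv2,numpy as np
a=cv2.imread('pics/c1.png');b=cv2.imread('pics/c2.png');a=cv2.resize(a,(320,360));b=cv2.resize(b,(480,480))
o=np.zeros((480,800,3),np.uint8);o[:360,:320]=a;o[:,320:]=b;cv2.imwrite('pics/c3.png',o)"
```

```text
top 321 ((585.686767578125, -216.5260772705078), (82.8086929321289, 46.1851692199707), 62.675899505615234) 0.041614148176357 [ 0.58063054 -0.22535332]
top all 400 ((592.5542602539062, -234.1241455078125), (101.2613296508789, 133.468994140625), 11.181696891784668)
counter 0.0009623724945269085
side 226 ((581.3796997070312, -201.3099365234375), (123.07844543457031, 66.75199890136719), 86.87316131591797) 0.041811563779696415 [ 0.58280756 -0.22335517]
side all 410 ((535.7793579101562, -228.4405517578125), (176.2385711669922, 123.44412231445312), 47.88209915161133)
counter 0.001304437129512781
215 [[0.541, 0.277, 0.002], [0.558, 0.295, 0.032], [0.591, 0.31, 0.084], [0.585, 0.341, 0.085], [0.606, 0.362, 0.122]]
225 [[0.581, 0.28, 0.001], [0.581, 0.302, 0.008], [0.627, 0.312, 0.081], [0.627, 0.34, 0.091], [0.63, 0.367, 0.104]]
235 [[0.622, 0.282, 0.004], [0.618, 0.304, 0.005], [0.656, 0.316, 0.07], [0.663, 0.341, 0.09], [0.69, 0.358, 0.138]]
245 [[0.657, 0.285, -0.001], [0.652, 0.308, -0.002], [0.678, 0.322, 0.048], [0.696, 0.343, 0.087], [0.69, 0.372, 0.088]]
top 160 [[0.664, 0.346, 0.085], [0.663, 0.332, 0.089], [0.664, 0.32, 0.09], [0.672, 0.321, 0.05], [0.681, 0.322, 0.007], [0.682, 0.31, 0.003], [0.683, 0.299, -0.002]]
top 180 [[0.604, 0.341, 0.085], [0.605, 0.329, 0.085], [0.604, 0.316, 0.09], [0.606, 0.307, 0.079], [0.612, 0.307, 0.041], [0.619, 0.307, -0.001], [0.619, 0.294, -0.0]]
top 200 [[0.524, 0.27, 0.281], [0.545, 0.324, 0.088], [0.545, 0.311, 0.091], [0.546, 0.301, 0.087], [0.549, 0.295, 0.066], [0.553, 0.293, 0.033], [0.557, 0.29, -0.002]]
top 220 [[0.483, 0.31, 0.153], [0.486, 0.313, 0.111], [0.487, 0.308, 0.089], [0.488, 0.298, 0.085], [0.488, 0.285, 0.087], [0.491, 0.283, 0.054], [0.493, 0.278, 0.027]]
```

View pics/c3.png

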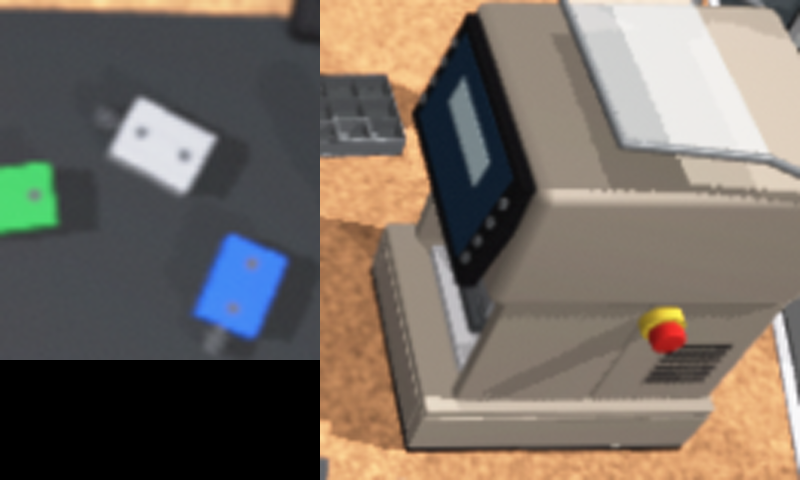

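The crop confirms it: plain light steel block, knob at the upper-left end and two screws on top, as on the coloured look-alikes. The machine foot is plain with its front at left. Next I fit both accurately.

```bash
python3 - <<'E'
from h import *
d=np.load("top0.npz");s=np.load("side0.npz")
for nm,D,box in(("top",d,(290,178,330,212)),("side",s,(203,178,236,210))):
    a,b,c,e=box; P=D["P"][b:e,a:c]; px=D["px"][b:e,a:c]
    hsv=cv2.cvtColor(px,cv2.COLOR_RGB2HSV)
    m=((hsv[...,2]>150)&(hsv[...,1]<60)&(abs(P[...,2]-.042)<.006)).astype(np.uint8)
    cs,_=cv2.findContours(m,0,2); cc=max(cs,key=cv2.contourArea); mm=np.zeros_like(m); cv2.drawContours(mm,[cc],-1,1,-1)
    Q=P[(mm>0)&(abs(P[...,2]-.042)<.006)]; r=cv2.minAreaRect((Q[:,:2]*1000).astype(np.float32)); print(nm,len(Q),r,Q.mean(0))
# foot front face
for nm,D in(("top",d),("side",s)):
    Q=D["P"].reshape(-1,3); 
    m=(Q[:,0]>.42)&(Q[:,0]<.72)&(Q[:,1]>.24)&(Q[:,1]<.34)&(Q[:,2]>.02)&(Q[:,2]<.075); Q=Q[m]
    k=np.polyfit(Q[:,0],Q[:,1],1)
    for _ in range(5):
        r=Q[:,1]-np.polyval(k,Q[:,0]); g=abs(r)<.006; k=np.polyfit(Q[g,0],Q[g,1],1)
    print(nm,g.sum(),len(g),k,np.degrees(np.arctan(k[0])),Q[g,0].min(),Q[g,0].max(),r[g].std())
    F=Q[g]
    # foot top extents
    u=np.array([1,k[0]])/np.hypot(1,k[0]); n=np.array([-u[1],u[0]])
    A=D["P"].reshape(-1,3); A=A[(A[:,2]>.02)&(A[:,2]<.095)&(A[:,1]>.24)&(A[:,1]<.5)&(A[:,0]<.75)&(A[:,0]>.4)]
    dd=A[:,:2]@n-k[1]*n[1]; A=A[(dd>-.004)&(dd<.06)]; t=A[:,:2]@u; print("width t range",np.percentile(t,[.5,1,99,99.5]),t.min(),t.max())
    mid=(np.percentile(t,.5)+np.percentile(t,99.5))/2; print("mid pt",mid*u+n*(k[1]*n[1]))
E
```

```text
top 314 ((580.8106689453125, -225.96353149414062), (61.56331253051758, 46.1851692199707), 62.6759033203125) [ 0.58003737 -0.22592786  0.04173186]
side 198 ((580.9398803710938, -226.35585021972656), (68.44300842285156, 46.49613952636719), 61.515647888183594) [ 0.58212554 -0.22414644  0.04204168]
top 407 446 [0.22953201 0.16668973] 12.927295344684065 0.47015094481753505 0.7046276101648976 0.0010408630206480245
width t range [0.52074561 0.52092093 0.7578757  0.75959718] 0.5203444847116314 0.7609074768305746
mid pt [0.58760032 0.30156281]
side 406 417 [0.23484679 0.16415062] 13.21623191672975 0.4737822633130353 0.7072948380123208 0.00118375015555113
width t range [0.52505419 0.52709761 0.76426255 0.76467827] 0.5226917080393662 0.7656342761433943
mid pt [0.59125119 0.30300407]
```

Both views agree: clamp mid ≈ (0.581, -0.226) with its axis at about 62°, and the drawer front centre ≈ (0.588, 0.302) with the face at 13°. Next is a helper that gives moves in tool units, then I go around the machine's near side.

```bash
cat > to.py <<'E'
# usage: to.py x y z yaw_deg lean_deg -> shift/turn in creep units from the measured pose
import sys
from h import *
x,y,z,yaw,lean=map(float,sys.argv[1:6]); o=ctrl.get_obs()
R0=R.from_quat(o["tool_rot"]); c,s=np.cos(np.radians(yaw)),np.sin(np.radians(yaw))
T=R.from_matrix(np.array([[0,c,s],[0,s,-c],[-1,0,0]]))*R.from_rotvec([0,np.radians(lean),0])
if lean: # check: tool x leans towards -tool z
    pass
d=R0.inv().apply(np.array([x,y,z])-o["position"])/.2; r=(R0.inv()*T).as_rotvec()/(np.pi/2)
print("t",round(o["t"],2),"q",np.round(o["q"],2),"F",np.round(o["ft_force"],1),"toolx",T.apply([1,0,0]).round(2)); print(d.round(3),r.round(3))
E
python3 to.py .30 .32 .25 40 0; python3 to.py .588 .2 .1 13 30
```

```text
t 0.1 q [-1.4   0.43  0.07  1.61 -0.03  1.11 -0.07] F [-0.6  0.5 -0.9] toolx [ 0.  0. -1.]
[-0.224 -1.378  0.911] [0.349 0.    0.001]
t 0.1 q [-1.4   0.43  0.07  1.61 -0.03  1.11 -0.07] F [-0.6  0.5 -0.9] toolx [-0.11  0.49 -0.87]
[ 0.526 -1.486  2.467] [0.633 0.304 0.17 ]
```

```bash
python3 -m creep '[-0.22,-0.96,0.64,0.3,0,0,-0.22,-0.96,0.64,0.3,0,0,-0.22,-0.96,0.64,0.3,0,0,-0.22,-0.96,0.64,0.3,0,0,-0.22,-0.96,0.64,0.3,0,0,-0.22,-0.96,0.64,0.3,0,0,-0.22,-0.96,0.64,0.3,0,0,-0.22,-0.96,0.64,0.3,0,0]' 0 20; python3 to.py .36 .24 .25 25 0;python3 to.py .41 .15 .23 13 0
```

```text
t: 0.9
position: [0.275, 0.4176, 0.2492]
tool_rot: [0.274, 0.652, -0.274, 0.652]
ft_force: [-0.7, 0.6, -0.5]
gripper_width: 0.0334
t 0.9 q [-1.32  0.09  0.22  1.95 -0.02  1.1  -0.32] F [-0.7  0.6 -0.5] toolx [ 0. -0. -1.]
[-0.004 -0.318  0.932] [0.216 0.    0.   ]
t 0.9 q [-1.32  0.09  0.22  1.95 -0.02  1.1  -0.32] F [-0.7  0.6 -0.5] toolx [ 0.  0. -1.]
[ 0.096 -0.455  1.428] [0.349 0.    0.   ]
```

```bash
python3 -m creep '[0,-0.32,0.93,0.2,0,0,0,-0.32,0.93,0.2,0,0,0,-0.32,0.93,0.2,0,0,0,-0.32,0.93,0.2,0,0,0,-0.32,0.93,0.2,0,0,0,-0.32,0.93,0.2,0,0]'; python3 to.py .41 .15 .23 13 0
```

```text
t: 1.5
position: [0.36, 0.2395, 0.2494]
tool_rot: [0.373, 0.601, -0.373, 0.601]
ft_force: [-1.3, 0.4, 0.1]
gripper_width: 0.0005
t 1.5 q [-1.14 -0.05  0.4   2.08  0.02  1.1  -0.29] F [-1.3  0.4  0.1] toolx [ 0.  0. -1.]
[0.097 0.025 0.512] [0.148 0.    0.   ]
```

```bash
python3 -m creep '[0.1,-0.13,0.5,0.13,0,0,0.1,-0.13,0.5,0.13,0,0,0.1,-0.13,0.5,0.13,0,0,0.1,-0.13,0.5,0.13,0,0]'; python3 to.py .606 .224 .06 13 30;python3 to.py .5 .14 .15 13 30
```

```text
t: 1.9
position: [0.381, 0.1384, 0.2293]
tool_rot: [0.432, 0.56, -0.432, 0.56]
ft_force: [0.0, 0.5, -0.0]
gripper_width: 0.0003
t 1.9 q [-1.03 -0.09  0.5   2.16  0.05  1.06 -0.3 ] F [ 0.   0.5 -0. ] toolx [-0.11  0.49 -0.87]
[ 0.846  1.197 -0.129] [0.018 0.334 0.005]
t 1.9 q [-1.03 -0.09  0.5   2.16  0.05  1.06 -0.3 ] F [ 0.   0.5 -0. ] toolx [-0.11  0.49 -0.87]
[0.396 0.578 0.143] [0.018 0.334 0.005]
```

```bash
python3 -m creep '[0.4,0.58,0.14,0.02,0.33,0,0.4,0.58,0.14,0.02,0.33,0,0.4,0.58,0.14,0.02,0.33,0,0.4,0.58,0.14,0.02,0.33,0,0.4,0.58,0.14,0.02,0.33,0,0.4,0.58,0.14,0.02,0.33,0]'; python3 to.py .598 .258 .042 13 30
```

```text
t: 2.5
position: [0.502, 0.1405, 0.1463]
tool_rot: [0.537, 0.679, -0.316, 0.389]
ft_force: [-0.1, -0.5, 0.1]
gripper_width: 0.0004
t 2.5 q [-0.57  0.41  0.64  2.02 -0.83  1.14  0.78] F [-0.1 -0.5  0.1] toolx [-0.11  0.49 -0.87]
[ 0.678  0.605 -0.147] [-0.004  0.002  0.005]
```

```bash
python3 -m creep '[0.3,0.3,0,0,0,0,0.68,0.6,-0.14,0,0,0,0.68,0.6,-0.14,0,0,0,0.68,0.6,-0.14,0,0,0,0.68,0.6,-0.14,0,0,0,0.68,0.6,-0.14,0,0,0]'; python3 to.py .5889 .297 .042 13 30;python3 to.py .5857 .311 .042 13 30; python3 - <<'E'
from h import *
c=camera("side");save(c,"pre.png",(300,90,512,270),3.5)
E
```

```text
t: 3.1
position: [0.5947, 0.259, 0.0427]
tool_rot: [0.535, 0.679, -0.315, 0.391]
ft_force: [-0.1, -0.7, -0.2]
gripper_width: 0.0003
t 3.1 q [-0.55  0.67  0.45  1.84 -0.99  1.01  0.73] F [-0.1 -0.7 -0.2] toolx [-0.11  0.49 -0.87]
[ 0.098  0.015 -0.165] [-0.002  0.003  0.007]
t 3.1 q [-0.55  0.67  0.45  1.84 -0.99  1.01  0.73] F [-0.1 -0.7 -0.2] toolx [-0.11  0.49 -0.87]
[ 0.134  0.015 -0.227] [-0.002  0.003  0.007]
```

View pics/pre.png

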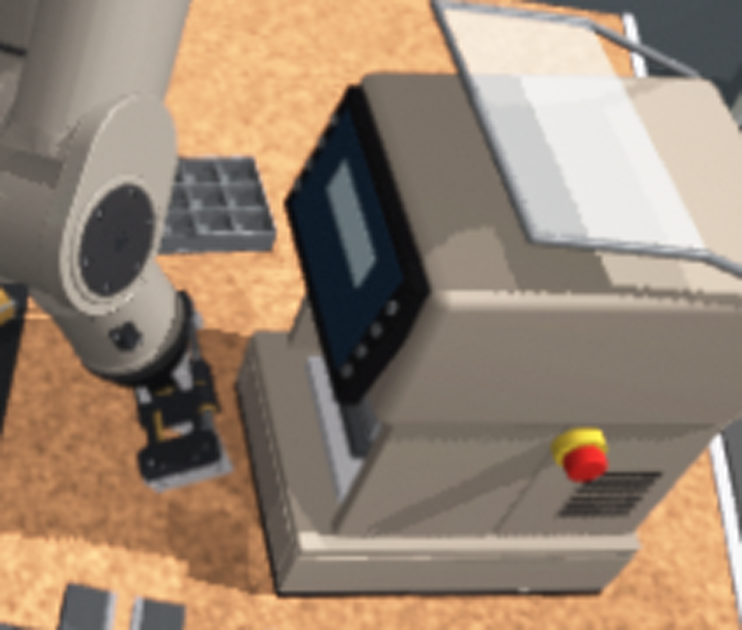

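The tool leans clear of the head (gripper at ≈(185,450), front face at ≈(260,470)). Now I press, stepping and watching force and q5.

```bash
python3 -m creep '[0.05,0.01,-0.08,0,0,0,0.09,0.015,-0.15,0,0,0,0.09,0.015,-0.15,0,0,0]'; python3 to.py .5889 .297 .042 13 30;python3 to.py .5857 .311 .042 13 30
```

```text
t: 3.45
position: [0.59, 0.2942, 0.0441]
tool_rot: [0.536, 0.679, -0.314, 0.391]
ft_force: [0.8, -0.1, 0.4]
gripper_width: -0.0001
t 3.45 q [-0.59  0.66  0.41  1.84 -0.99  0.98  0.68] F [ 0.8 -0.1  0.4] toolx [-0.11  0.49 -0.87]
[ 0.017 -0.002 -0.008] [-0.001  0.003  0.005]
t 3.45 q [-0.59  0.66  0.41  1.84 -0.99  0.98  0.68] F [ 0.8 -0.1  0.4] toolx [-0.11  0.49 -0.87]
[ 0.052 -0.002 -0.07 ] [-0.001  0.003  0.005]
```

```bash
python3 -m creep '[0.01,0,-0.02,0,0,0,0.02,0,-0.035,0,0,0,0.025,0,-0.044,0,0,0,0.025,0,-0.044,0,0,0]';  python3 -m creep '[0.01,0,-0.02,0,0,0,0.01,0,-0.02,0,0,0]'
```

```text
t: 3.85
position: [0.5889, 0.3001, 0.0438]
tool_rot: [0.537, 0.677, -0.316, 0.391]
ft_force: [0.5, -5.2, 2.6]
gripper_width: 0.0005
t: 4.05
position: [0.5885, 0.3023, 0.0438]
tool_rot: [0.537, 0.676, -0.317, 0.392]
ft_force: [-0.4, -14.7, 5.5]
gripper_width: 0.0004
```

```bash
python3 -m creep '[-0.1,0,0.17,0,0,0,-0.25,0,0.44,0,0,0,-0.43,0,0.75,0,0,0,-0.5,0,0.75,0,0,0,-0.5,0,0.75,0,0,0,-0.5,0,0.75,0,0,0,-0.5,0,0.75,0,0,0,-0.5,0,0.75,0,0,0,-0.5,0,0.75,0,0,0]'; python3 - <<'E'
from h import *
c=camera("side");save(c,"op.png",(250,90,512,290),3)
P=cloud(c).reshape(-1,3); f=np.array([.588,.302]); n=np.array([-.225,.974]); yd=np.array([-.974,-.225])
a=(P[:,:2]-f)@n; b=(P[:,:2]-f)@yd
m=(a<-.02)&(a>-.15)&(abs(b)<.12)&(P[:,2]>.012)&(P[:,2]<.09)
for lo in np.arange(-.14,-.02,.01):
    k=m&(a>=lo)&(a<lo+.01); print(round(lo,3),k.sum(), (np.percentile(b[k],[2,98]).round(3),np.percentile(P[k,2],[5,50,95]).round(3)) if k.sum() else "")
E
```

```text
t: 4.95
position: [0.6276, 0.1315, 0.0562]
tool_rot: [0.536, 0.678, -0.315, 0.391]
ft_force: [-0.2, -0.1, 0.1]
gripper_width: 0.0004
-0.14 0 
-0.13 265 (array([-0.101,  0.092]), array([0.02 , 0.051, 0.072]))
-0.12 125 (array([-0.101,  0.094]), array([0.03 , 0.069, 0.072]))
-0.11 81 (array([-0.1  ,  0.096]), array([0.018, 0.038, 0.051]))
-0.1 172 (array([-0.1  ,  0.097]), array([0.017, 0.023, 0.049]))
-0.09 172 (array([-0.101,  0.096]), array([0.018, 0.024, 0.05 ]))
-0.08 180 (array([-0.1  ,  0.096]), array([0.017, 0.023, 0.05 ]))
-0.07 173 (array([-0.1  ,  0.096]), array([0.018, 0.024, 0.05 ]))
-0.06 175 (array([-0.101,  0.095]), array([0.017, 0.023, 0.05 ]))
-0.05 165 (array([-0.101,  0.097]), array([0.017, 0.023, 0.051]))
-0.04 176 (array([-0.1  ,  0.096]), array([0.017, 0.023, 0.05 ]))
-0.03 174 (array([-0.101,  0.096]), array([0.017, 0.023, 0.05 ]))
```

View pics/op.png

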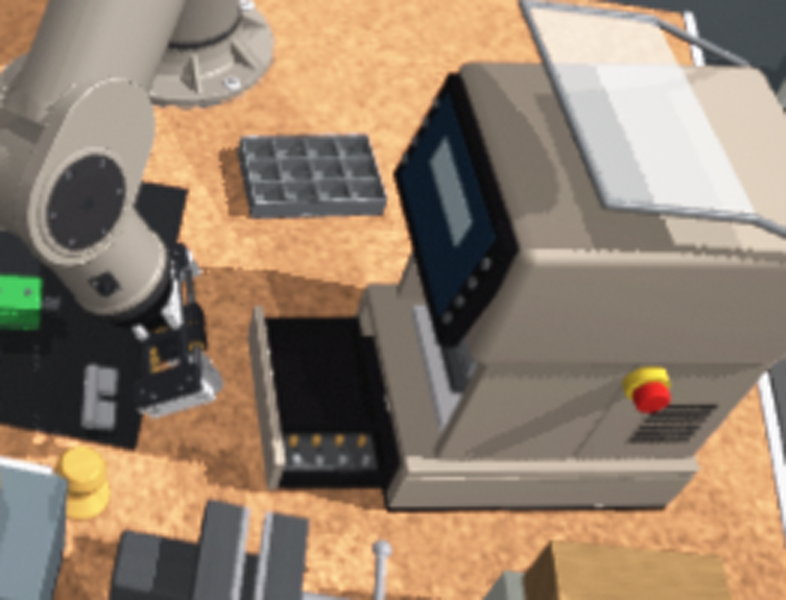

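The drawer is fully open: front at ≈(262,400), larger empty bay at ≈(325,370), small filled bay at ≈(330,455). Now to the clamp.

```bash
python3 to.py .62 .05 .17 0 0
```

```text
t 5.0 q [-0.36  0.69  0.47  1.77 -0.9   1.13  0.83] F [-0.   0.8  0.6] toolx [ 0.  0. -1.]
[-0.685 -0.134  0.054] [ 0.14  -0.328  0.043]
```

```bash
python3 -m creep '[-0.4,0,0,0,0,0,-0.68,-0.13,0.05,0.14,-0.33,0.04,-0.68,-0.13,0.05,0.14,-0.33,0.04,-0.68,-0.13,0.05,0.14,-0.33,0.04,-0.68,-0.13,0.05,0.14,-0.33,0.04,-0.68,-0.13,0.05,0.14,-0.33,0.04]' 74; python3 to.py .581 -.226 .14 -28 0
```

```text
t: 5.6
position: [0.6204, 0.0566, 0.1696]
tool_rot: [0.496, 0.501, -0.5, 0.503]
ft_force: [0.6, 1.7, -0.1]
gripper_width: 0.0452
t 5.6 q [-0.8   0.49  0.82  1.79 -0.41  1.04  0.18] F [ 0.6  1.7 -0.1] toolx [ 0.  0. -1.]
[ 0.156 -0.208  1.41 ] [0.316 0.004 0.001]
```

```bash
python3 -m creep '[0.1,-0.14,1,0.22,0,0,0.1,-0.14,1,0.22,0,0,0.1,-0.14,1,0.22,0,0,0.1,-0.14,1,0.22,0,0,0.1,-0.14,1,0.22,0,0,0.1,-0.14,1,0.22,0,0]'; python3 to.py .581 -.226 .14 -28 0
```

```text
t: 6.2
position: [0.5919, -0.1515, 0.1503]
tool_rot: [-0.578, -0.406, 0.581, -0.406]
ft_force: [-0.4, 1.3, -0.1]
gripper_width: 0.074
t 6.2 q [-0.51  0.52  0.9   1.84 -0.48  1.01  0.23] F [-0.4  1.3 -0.1] toolx [ 0.  0. -1.]
[0.053 0.076 0.369] [0.089 0.002 0.001]
```

```bash
python3 -m creep '[0.05,0.08,0.37,0.09,0,0,0.05,0.08,0.37,0.09,0,0,0.05,0.08,0.37,0.09,0,0,0.05,0.08,0.37,0.09,0,0]'; python3 to.py .581 -.226 .008 -28 0; python3 - <<'E'
from h import *
c=camera("top");save(c,"gr.png",(260,150,360,250),6)
E
```

```text
t: 6.6
position: [0.583, -0.2236, 0.1405]
tool_rot: [-0.604, -0.365, 0.607, -0.365]
ft_force: [-0.0, 0.8, -0.1]
gripper_width: 0.0738
t 6.6 q [-0.39  0.57  0.91  1.82 -0.52  1.02  0.25] F [-0.   0.8 -0.1] toolx [ 0.  0. -1.]
[ 0.663 -0.002  0.013] [0.002 0.002 0.001]
```

View pics/gr.png

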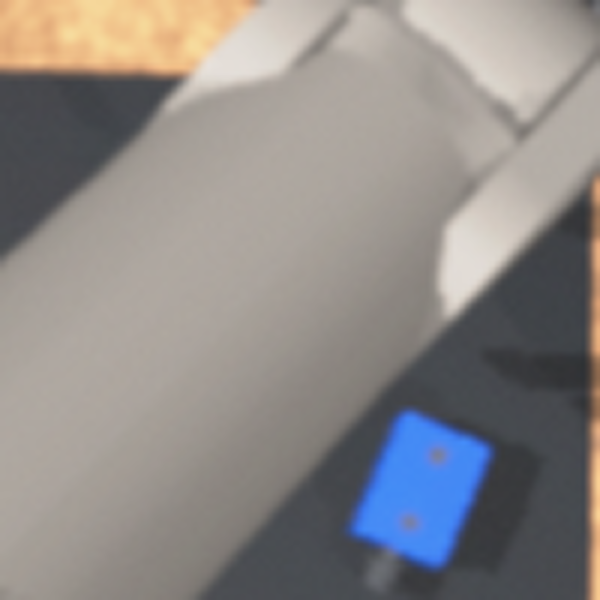

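The arm blocks the top view (only the blue look-alike shows, at (420,490)). The estimate is well within the ±14 mm jaw slack, so I descend.

```bash
python3 -m creep '[0.2,0,0.01,0,0,0,0.4,0,0.01,0,0,0,0.5,0,0.01,0,0,0,0.6,0,0.01,0,0,0,0.65,0,0.01,0,0,0,0.65,0,0.01,0,0,0,0.65,0,0.01,0,0,0]'; python3 to.py .581 -.226 .008 -28 0;python3 - <<'E'
from h import *
c=camera("side");save(c,"gs.png",(190,150,290,230),5)
E
```

```text
t: 7.35
position: [0.5819, -0.2265, 0.0115]
tool_rot: [-0.604, -0.364, 0.607, -0.366]
ft_force: [-0.3, -0.2, -0.4]
gripper_width: 0.0738
t 7.35 q [-0.28  0.72  0.76  1.89 -0.67  0.81  0.36] F [-0.3 -0.2 -0.4] toolx [ 0.  0. -1.]
[ 0.018 -0.005  0.   ] [0.002 0.003 0.   ]
```

View pics/gs.png

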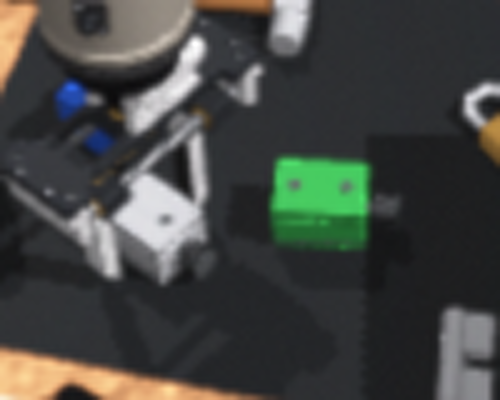

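The fingers straddle the silver clamp ((155,225)), knob free at (205,260). Close and lift a little.

```bash
python3 -m creep '[0.015,0,0,0,0,0,0.015,0,0,0,0,0,0.015,0,0,0,0,0,0.015,0,0,0,0,0,0.015,0,0,0,0,0,0.015,0,0,0,0,0,0.015,0,0,0,0,0,0.015,0,0,0,0,0]' 20 35; python3 - <<'E'
from h import *
o=ctrl.get_obs();print(o["position"],R.from_quat(o["tool_rot"]).as_matrix()[:,1])
E
python3 -m creep '[-0.1,0,0,0,0,0,-0.3,0,0,0,0,0,-0.5,0,0,0,0,0,-0.8,0,0,0,0,0,-0.8,0,0,0,0,0,-0.8,0,0,0,0,0]'; python3 to.py .60 .0 .18 -5 0
```

```text
t: 8.2
position: [0.5812, -0.2269, 0.008]
tool_rot: [-0.604, -0.364, 0.607, -0.365]
ft_force: [-1.4, 1.9, 5.8]
gripper_width: 0.0458
[ 0.58123777 -0.22690691  0.00798249] [ 0.88384955 -0.46776955 -0.00127514]
t: 8.8
position: [0.5825, -0.2264, 0.1689]
tool_rot: [-0.605, -0.364, 0.607, -0.366]
ft_force: [-0.5, -0.7, -4.9]
gripper_width: 0.0457
t 8.8 q [-0.41  0.54  0.94  1.8  -0.49  1.06  0.23] F [-0.5 -0.7 -4.9] toolx [ 0.  0. -1.]
[-0.06  -0.452 -1.041] [-0.254  0.002 -0.   ]
```

```bash
python3 -m creep '[-0.06,-0.43,-1,-0.25,0,0,-0.06,-0.43,-1,-0.25,0,0,-0.06,-0.43,-1,-0.25,0,0,-0.06,-0.43,-1,-0.25,0,0,-0.06,-0.43,-1,-0.25,0,0,-0.06,-0.43,-1,-0.25,0,0,-0.06,-0.43,-1,-0.25,0,0]'; python3 to.py .59 .18 .16 13 0
```

```text
t: 9.5
position: [0.5984, -0.0092, 0.1772]
tool_rot: [-0.52, -0.476, 0.525, -0.476]
ft_force: [0.3, -0.4, -4.0]
gripper_width: 0.046
t 9.5 q [-0.75  0.45  0.87  1.84 -0.39  1.04  0.18] F [ 0.3 -0.4 -4. ] toolx [ 0.  0. -1.]
[ 0.082 -0.129 -0.938] [-0.204  0.003  0.004]
```

```bash
python3 -m creep '[0.08,-0.13,-0.94,-0.2,0,0,0.08,-0.13,-0.94,-0.2,0,0,0.08,-0.13,-0.94,-0.2,0,0,0.08,-0.13,-0.94,-0.2,0,0,0.08,-0.13,-0.94,-0.2,0,0,0.08,-0.13,-0.94,-0.2,0,0,0.08,-0.13,-0.94,-0.2,0,0]'; python3 to.py .5794 .226 .12 13 0
```

```text
t: 10.2
position: [0.5912, 0.1779, 0.1618]
tool_rot: [0.441, 0.551, -0.445, 0.551]
ft_force: [0.5, 0.0, -4.3]
gripper_width: 0.0462
t 10.2 q [-0.96  0.47  0.76  1.81 -0.37  1.01  0.16] F [ 0.5  0.  -4.3] toolx [ 0.  0. -1.]
[ 0.208 -0.005 -0.249] [-0.006  0.002  0.003]
```

```bash
python3 -m creep '[0.1,0,-0.12,0,0,0,0.21,0,-0.25,0,0,0,0.21,0,-0.25,0,0,0,0.21,0,-0.25,0,0,0]'; python3 to.py .5794 .226 .03 13 0; python3 - <<'E'
from h import *
c=camera("side");save(c,"pl.png",(280,110,420,260),4)
E
```

```text
t: 10.6
position: [0.58, 0.2273, 0.1197]
tool_rot: [0.44, 0.552, -0.445, 0.552]
ft_force: [0.3, -1.7, -3.3]
gripper_width: 0.0456
t 10.6 q [-1.01  0.53  0.72  1.83 -0.42  0.95  0.11] F [ 0.3 -1.7 -3.3] toolx [ 0.  0. -1.]
[ 0.449 -0.002  0.004] [-0.005  0.002  0.003]
```

View pics/pl.png

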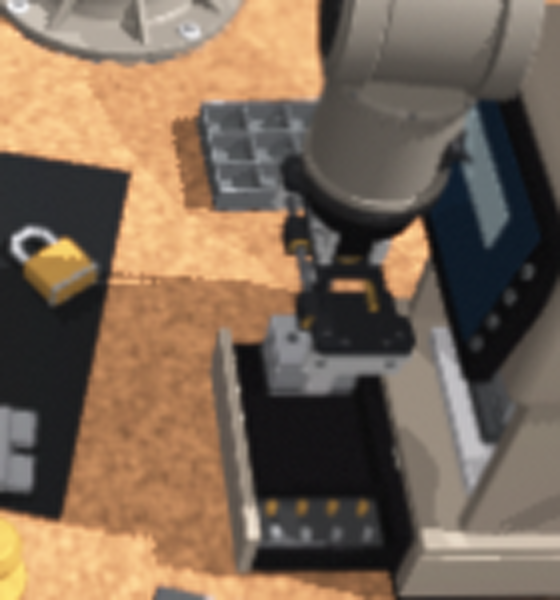

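The clamp hangs upright over the big bay ((320,355)), knob toward the machine. I descend in stages and watch the force.

```bash
python3 -m creep '[0.1,0,0,0,0,0,0.2,0,0,0,0,0,0.25,0,0,0,0,0,0.25,0,0,0,0,0]'; python3 -m creep '[0.06,0,0,0,0,0,0.12,0,0,0,0,0,0.15,0,0,0,0,0,0.15,0,0,0,0,0]'; python3 to.py .5794 .226 .029 13 0
```

```text
t: 11.05
position: [0.5798, 0.2272, 0.0696]
tool_rot: [0.44, 0.552, -0.445, 0.551]
ft_force: [-0.5, -0.1, -3.1]
gripper_width: 0.0456
t: 11.45
position: [0.5792, 0.2283, 0.0392]
tool_rot: [0.44, 0.552, -0.444, 0.552]
ft_force: [-0.1, 1.0, -3.7]
gripper_width: 0.0459
t 11.45 q [-0.95  0.62  0.64  1.88 -0.5   0.81  0.18] F [-0.1  1.  -3.7] toolx [ 0.  0. -1.]
[ 0.051 -0.001  0.011] [-0.004  0.002  0.003]
```

```bash
python3 -m creep '[0.02,0,0.01,0,0,0,0.04,0,0.01,0,0,0,0.045,0,0.01,0,0,0,0.045,0,0.01,0,0,0]'; python3 -m creep '[0.005,0,0,0,0,0,0.01,0,0,0,0,0,0.01,0,0,0,0,0]'
```

```text
t: 11.85
position: [0.5802, 0.2266, 0.0311]
tool_rot: [0.44, 0.552, -0.444, 0.552]
ft_force: [0.3, 0.9, -4.0]
gripper_width: 0.0458
t: 12.15
position: [0.5801, 0.2266, 0.0291]
tool_rot: [0.44, 0.552, -0.444, 0.552]
ft_force: [0.6, -0.5, -4.4]
gripper_width: 0.0461
```

```bash
python3 -m creep '[0.005,0,0,0,0,0,0.005,0,0,0,0,0]'; python3 -m creep '[0.005,0,0,0,0,0,0.005,0,0,0,0,0]'
```

```text
t: 12.35
position: [0.5802, 0.2266, 0.0281]
tool_rot: [0.44, 0.552, -0.444, 0.552]
ft_force: [-0.7, -0.1, -5.0]
gripper_width: 0.0456
t: 12.55
position: [0.5802, 0.2266, 0.0279]
tool_rot: [0.441, 0.552, -0.444, 0.552]
ft_force: [-5.6, -0.8, 11.6]
gripper_width: 0.0458
```

Contact at z = 0.028, as predicted. I ease off slightly, open, then lift straight.

```bash
python3 -m creep '[-0.003,0,0,0,0,0,-0.003,0,0,0,0,0]'; python3 -m creep '[0,0,0,0,0,0,0,0,0,0,0,0,0,0,0,0,0,0,0,0,0,0,0,0,0,0,0,0,0,0,0,0,0,0,0,0]' 64; python3 -m creep '[-0.1,0,0,0,0,0,-0.3,0,0,0,0,0,-0.5,0,0,0,0,0,-0.6,0,0.1,0,0,0,-0.6,0,0.3,0,0,0,-0.6,0,0.7,0,0,0,-0.6,0,0.7,0,0,0,-0.6,0,0.7,0,0,0]';  python3 to.py .5 .08 .15 13 30; python3 - <<'E'
from h import *
c=camera("side");save(c,"rel.png",(280,130,420,260),4)
P=cloud(c).reshape(-1,3); f=np.array([.5904,.3026]); n=np.array([-.225,.974]); yd=np.array([-.974,-.225])
a=(P[:,:2]-f)@n; b=(P[:,:2]-f)@yd
m=(a<-.03)&(a>-.112)&(b>-.03)&(b<.09)&(P[:,2]>.056)&(P[:,2]<.075)
Q=np.c_[a[m],b[m]]*1000; print(m.sum(),cv2.minAreaRect(Q.astype(np.float32)),np.percentile(P[m,2],[5,50,95]),"want -72,28")
E
```

```text
t: 12.75
position: [0.5802, 0.2266, 0.028]
tool_rot: [0.44, 0.552, -0.444, 0.552]
ft_force: [-2.3, -0.7, 4.5]
gripper_width: 0.0457
t: 13.35
position: [0.5802, 0.2266, 0.0278]
tool_rot: [0.44, 0.552, -0.444, 0.552]
ft_force: [-0.1, -0.2, -0.3]
gripper_width: 0.0639
t: 14.15
position: [0.6117, 0.085, 0.1488]
tool_rot: [0.442, 0.55, -0.446, 0.551]
ft_force: [0.4, -1.0, 1.3]
gripper_width: 0.0642
t 14.15 q [-0.81  0.49  0.76  1.82 -0.39  0.99  0.32] F [ 0.4 -1.   1.3] toolx [-0.11  0.49 -0.87]
[-0.005 -0.551 -0.094] [-0.009  0.336 -0.   ]
253 ((-69.56453704833984, 26.28423500061035), (48.39531326293945, 65.53136444091797), 89.47183990478516) [0.05806906 0.06155776 0.06484754] want -72,28
```

View pics/rel.png

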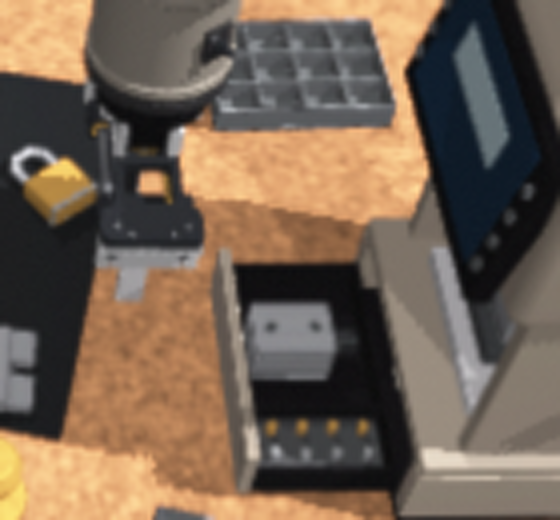

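The clamp lies upright and flat in the big bay ((290,340), top at 62 mm, centre within 3 mm of plan, knob clear). Next: shut the fingers, lean, and come down in front of the drawer.

```bash
python3 to.py .630 .135 .044 13 30
```

```text
t 14.2 q [-0.81  0.49  0.75  1.82 -0.39  0.99  0.32] F [-0.4  0.8 -0.2] toolx [-0.11  0.49 -0.87]
[ 0.521  0.143 -0.211] [-0.007  0.335  0.   ]
```

```bash
python3 -m creep '[0,0,0,0,0.33,0,0,0,0,0,0.33,0,0,0,0,0,0.33,0,0,0,0,0,0.33,0,0.3,0.14,-0.1,0,0.33,0,0.52,0.14,-0.2,0,0.33,0,0.52,0.14,-0.2,0,0.33,0,0.52,0.14,-0.2,0,0.33,0]' 0; python3 to.py .6176 .185 .044 13 30; python3 to.py .5904 .3026 .044 13 30
```

```text
t: 15.0
position: [0.6276, 0.1371, 0.0421]
tool_rot: [0.538, 0.677, -0.317, 0.391]
ft_force: [-0.1, -0.9, 0.3]
gripper_width: 0.0035
t 15.0 q [-0.36  0.7   0.45  1.77 -0.91  1.1   0.83] F [-0.1 -0.9  0.3] toolx [-0.11  0.49 -0.87]
[ 0.113  0.004 -0.218] [-0.005  0.004  0.003]
t 15.0 q [-0.36  0.7   0.45  1.77 -0.91  1.1   0.83] F [-0.1 -0.9  0.3] toolx [-0.11  0.49 -0.87]
[ 0.411  0.002 -0.742] [-0.005  0.004  0.003]
```

```bash
python3 -m creep '[0.073,0,-0.13,0,0,0,0.1,0,-0.175,0,0,0,0.123,0,-0.22,0,0,0,0.147,0,-0.262,0,0,0,0.176,0,-0.314,0,0,0,0.206,0,-0.366,0,0,0,0.235,0,-0.419,0,0,0,0.264,0,-0.47,0,0,0,0.293,0,-0.523,0,0,0,0.318,0,-0.567,0,0,0]'; python3 to.py .5904 .3023 .043 13 30
```

```text
t: 16.0
position: [0.6022, 0.2608, 0.046]
tool_rot: [0.54, 0.674, -0.316, 0.393]
ft_force: [1.7, -6.7, 0.4]
gripper_width: 0.0002
t 16.0 q [-0.51  0.65  0.39  1.83 -0.96  0.98  0.69] F [ 1.7 -6.7  0.4] toolx [-0.11  0.49 -0.87]
[ 0.119 -0.012 -0.18 ] [-0.005  0.006 -0.002]
```

```bash
python3 -m creep '[0.025,0,-0.04,0,0,0,0.05,0,-0.08,0,0,0,0.07,0,-0.115,0,0,0,0.085,0,-0.14,0,0,0,0.095,0,-0.155,0,0,0,0.095,0,-0.155,0,0,0]'; python3 to.py .5904 .3023 .043 13 30
```

```text
t: 16.6
position: [0.5942, 0.2968, 0.045]
tool_rot: [0.54, 0.674, -0.316, 0.393]
ft_force: [1.9, -4.5, 3.4]
gripper_width: 0.0005
t 16.6 q [-0.55  0.65  0.36  1.83 -0.96  0.95  0.65] F [ 1.9 -4.5  3.4] toolx [-0.11  0.49 -0.87]
[ 0.024 -0.013 -0.022] [-0.005  0.005 -0.002]
```

```bash
python3 -m creep '[0.008,0,-0.013,0,0,0,0.008,0,-0.013,0,0,0]';python3 -m creep '[0.008,0,-0.013,0,0,0,0.008,0,-0.013,0,0,0]';
```

```text
t: 16.8
position: [0.5936, 0.2995, 0.0445]
tool_rot: [0.54, 0.674, -0.316, 0.393]
ft_force: [1.6, -4.3, 3.3]
gripper_width: 0.0004
t: 17.0
position: [0.593, 0.3024, 0.0444]
tool_rot: [0.54, 0.674, -0.316, 0.393]
ft_force: [1.4, -4.5, 3.6]
gripper_width: 0.0007
```

```bash
python3 -m creep '[0.005,0,-0.009,0,0,0,0.005,0,-0.009,0,0,0]'; python3 -m creep '[0.004,0,-0.007,0,0,0,0.004,0,-0.007,0,0,0]'
```

```text
t: 17.2
position: [0.5929, 0.3031, 0.0443]
tool_rot: [0.54, 0.674, -0.316, 0.393]
ft_force: [2.0, -10.4, 6.3]
gripper_width: 0.0006
t: 17.4
position: [0.5929, 0.3034, 0.0442]
tool_rot: [0.54, 0.673, -0.317, 0.393]
ft_force: [0.9, -18.3, 8.9]
gripper_width: 0.0005
```

The force ramped up with no further travel, so it's at the stop. Back off and check that the front stays flush.

```bash
python3 -m creep '[-0.02,0,0.035,0,0,0,-0.05,0,0.087,0,0,0,-0.2,0,0.35,0,0,0,-0.4,0,0.7,0,0,0,-0.45,0,0.78,0,0,0,-0.45,0,0.78,0,0,0,-0.45,0,0.78,0,0,0]'; python3 -m creep '[-0.3,0,0,0,0,0,-0.4,0,0.3,0,0,0,-0.4,0,0.3,0,0,0,-0.4,0,0.3,0,0,0,-0.4,0,0.3,0,0,0,-0.4,0,0.3,0,0,0,-0.4,0,0.3,0,0,0,-0.4,0,0.3,0,0,0]'; python3 - <<'E'
from h import *
t=camera("top");c=camera("side");p=np.hstack([c["pixels"],t["pixels"]]);save(dict(pixels=p),"fin.png",s=.78)
for D,n0 in((c,"side"),(t,"top")):
    Q=cloud(D).reshape(-1,3); m=(Q[:,0]>.48)&(Q[:,0]<.69)&(Q[:,1]>.1)&(Q[:,1]<.34)&(Q[:,2]>.022)&(Q[:,2]<.066)
    a=(Q[:,:2]-[.588,.302])@[-.225,.974]; print(n0,m.sum(),np.percentile(a[m],[1,10,50,90]).round(4))
o=np.load("side0.npz")["px"].astype(int); 
print("counter diff px (side)",(np.abs(c["pixels"].astype(int)-o).sum(2)>90)[130:300,120:310].sum())
E
```

```text
t: 18.1
position: [0.631, 0.1282, 0.0446]
tool_rot: [0.541, 0.674, -0.317, 0.392]
ft_force: [0.5, -0.1, 0.1]
gripper_width: -0.0
t: 18.9
position: [0.6502, 0.0431, 0.0845]
tool_rot: [0.539, 0.675, -0.316, 0.392]
ft_force: [-0.5, 0.3, -0.3]
gripper_width: 0.0005
side 272 [-0.0019 -0.0011 -0.0001  0.0008]
top 277 [-0.0028 -0.0016 -0.0006  0.0007]
counter diff px (side) 6743
```

View pics/fin.png

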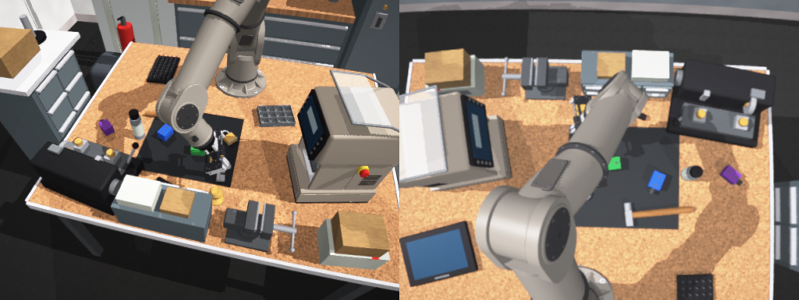

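```bash
python3 -m creep '[-0.8,0,0,0,0,0,-0.8,0,0,0,0,0,-0.8,0,0,0,0,0,-0.8,0,0,0,0,0,-0.8,-0.3,0,0,0,0,-0.8,-0.3,0,0,0,0]'; python3 - <<'E'
from h import *
o=np.load("side0.npz")["px"];c=camera("side");
save(dict(pixels=np.hstack([o[130:290,120:320],c["pixels"][130:290,120:320]])),"cmp.png",s=2)
Q=cloud(c).reshape(-1,3); m=(Q[:,0]>.48)&(Q[:,0]<.69)&(Q[:,1]>.1)&(Q[:,1]<.34)&(Q[:,2]>.022)&(Q[:,2]<.066)
a=(Q[:,:2]-[.588,.302])@[-.225,.974]; print(m.sum(),np.percentile(a[m],[1,10,50,90]).round(4))
E
```

```text
t: 19.6
position: [0.6061, -0.05, 0.2237]
tool_rot: [0.54, 0.675, -0.317, 0.391]
ft_force: [0.6, -1.0, 0.1]
gripper_width: 0.0004
267 [-0.0018 -0.001  -0.0001  0.0009]
```

View pics/cmp.png

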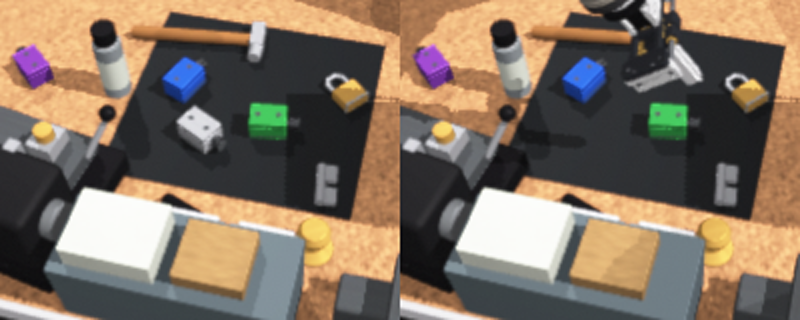

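Before and after (left and right halves): only the silver clamp is gone. The other items are at the same pixels, except the hammer head, which the gripper hides. The drawer front is flush.

```bash
python3 -c "
from workcell import job; print(job.finish_job())"
```

```text
the job is handed in; nothing more can be done
None
```

The spare key clamp is in the larger bay of the hidden drawer, and the drawer is shut with its front flush. I handed the job in at about 19.7 s of the 72 s limit.

- **Opening:** I pressed the front to its stop (about 15 N) and let go. The camera showed the drawer fully open.
- **Placing:** I gripped the clamp across its width (46 mm) and lowered it to floor contact before letting go. In the drawer it lay flat and the right way up: its top was at 62 mm as expected, its centre was within 3 mm of my planned spot, and the knob was clear.
- **Shutting:** I pushed the drawer until the force climbed with no more travel (about 18 N), then backed off. Two checks, 0.8 s apart, put the front within about 1 mm of its original plane. The gripper was clear of everything in the last picture.
- **Other items:** In the before-and-after side view the bystanders and look-alikes I could see had not moved. The gripper hid the hammer's head in that view, and I did not compare the screwdriver, which was mostly hidden. The highest force I read was about 20 N, while pushing the drawer shut.
- **Checks that gave nothing:** One close top view before the grasp was blocked by the arm, so I used the side view instead. An automatic comparison of the counter pictures was no use because the arm was in view.

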